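# Strip the spent label core off its bench holder

### The arm

A 6-joint arm with a two-finger parallel gripper is mounted at the origin on a cart in front of the work surface, level with it; the furniture and walls round the work are solid. World frame = base frame: x ahead of the robot, y to its left, z up, the work surface at z = 0. Lengths are in m, angles in rad, forces in N, time in s.
With the tool pointing down it reaches from about 0.3 to 0.95 m from the base axis. Payload 3.1 kg.
Tool frame: the origin (TCP) lies midway between the tips of the shut fingers; the grasp point (between the pads) lies 19 mm behind it (ctrl.grasp_offset is the distance from the TCP to the grasp point, in m); z points along the fingers, y is the line along which they close (so a half turn about z gives the same grasp; the last joint's range is limited). The gripper opens to 85 mm and grips with 20 to 120 N. Pads are 22 mm wide; open, the fingers measure 114 mm over their backs; the gripper's body (76 mm by 85 mm) begins 54 mm behind the grasp point. The pads swing forward as they close: fully open they stand 13 mm farther back than shut.
Start: joints at [1.099, 0.308, 1.634, -0, 1.2, -0.07], TCP at [0.244, 0.575, 0.231] pointing down, gripper open.
Joint ranges: [-3.06, 3.06], [-0.79, 1.96], [0.05, 2.63], [-1.19, 4.34], [0.05, 2.64], [-2.94, 2.94]. Speed limits (rad/s): [2.79, 2.79, 3.14, 3.14, 3.14, 3.14].

### API

Orientations are given as a 3x3 rotation matrix whose columns are the frame's x, y, z axes.
In Python, from cell import observe, optics, ticket, ctrl gives the robot as it stands.
- The arm moves only by the tool move_arm, never from a script. Its argument "motion" is a list of rows, each an object with "slide": the shift along the tool's x, y, z in cm, a list of three; "rotation": the turn, a rotation vector about the tool's x, y, z in rad, a list of three; "hand": the finger opening in cm, from 0 to 8.54. In form: [{"slide": [dx, dy, dz], "rotation": [wx, wy, wz], "hand": hand}, ...]. A call has 1 to 8 rows; each row is the pose to reach, as a shift and turn from the pose commanded when the call began, along the tool's axes at that moment; what a row does not reach only later rows make up. A row lasts 1/12 s, in which the tool goes at most 41.7 mm and 7.16 degrees, less where a joint would pass 70% of its speed; a pose out of reach is approached as far as the arm can. A call with a gripper value outside its range is refused whole. The fingers move at their own pace and stop on an object; "squeeze" is the grip in N (left out, the last holds). Time passes only in rows, so rows that repeat a pose let the fingers close. It gives the time, the measured TCP pose, the force, the opening and the grip force at its end, in the units of the state.
- observe(): the state, without advancing time (a new reading comes with each control period).
- optics.snapshot(name): name is "side" or "top"; returns the picture (480x640x3 uint8, blue, green, red); there is no depth.
- optics.calibration(name): a dict with "mtx" (3x3 intrinsics, pixels), "xyz" and "orientation" of the camera in the world. Camera axes: x right, y down, z forward; pixel columns grow to the right and rows downward; lengths in m; the calibration is good to about 2 mm. A picture is of the moment at which its call begins. calibration takes no time and is no camera call.
- ticket.job_done(): hands the job in; it is judged then, once.
The state is a dict: "clock": time; "joint_pos": joint angles; "joint_vel": joint speeds; "joint_torque": joint torques, N m; "tcp_pos": TCP position; "orientation": TCP orientation; "contact_force": force on the tool from outside, world axes, zero at the start; "torque": the same for the moment, N m; "grip_width": opening from 0.0 (shut) to 1.0 (fully open); "finger_force": force on a finger pad.
Only numpy, scipy, OpenCV 4.12 (cv2) and the standard library are available. Lean on these libraries where they do the work, as an engineer would, in place of code of your own. Each camera call takes 0.05 s, during which the arm holds its last target. There are 200 camera calls.

### The job

Two label-roll holders stand on the table, each with a level bar that points towards the robot: one bar carries a full roll, the other only a bare card core. On the holder with the bare core, slide the stop collar off the free end of the bar and put it in the shallow metal tray while the core stays on the bar; then slide the core off too and put it in the same tray.

Things in the scene. Friction and masses are not known exactly. Their poses are not given: they have to be found in the camera images.
- collar: Stop collar on the bar with the bare core: plain grey plastic ring, outer diameter 34 mm, hole 20 mm, 22 mm long, 30 g; hangs loose on the bar by the top of its hole and slides with light friction, at least 8 mm from the core and 12 mm from the bar's free end. Origin: its centre, on the hole's axis, half-way along (4 mm below the bar's axis while hanging); x axis along the hole.
- core: Bare brown card tube on the bar between collar and post: outer diameter 38 mm, hole 24 mm, 50 mm long, 30 g; hangs loose by the top of its hole and slides with light friction. Origin: its centre, on the hole's axis, half-way along (6 mm below the bar's axis while hanging); x axis along the hole.
- bar_tip (a point): Centre of the free end of the bar with the bare core, 90 mm above the table. x runs along the bar from free end to post, z up: parts come off towards -x. Level steel bar, diameter 12 mm, 120 mm long to a post 36 mm wide, its top 15 mm above the bar's axis. Holder fixed. The other holder is alike but bears a white roll 68 mm across.
- tray: Shallow open aluminium tray, fixed, 180 mm (its x) by 130 mm (its y) by 30 mm high outside, walls and floor 4 mm thick. Origin: centre of its underside, on the table; z up. Empty at the start; room for both parts in a row along its x. The full roll beside the work reaches 118 mm above the table; a wall shelf hangs over the back of the table (front edge at x = 0.68 m, underside 0.53 m up), so carry parts no higher than needed.
Mind the look-alikes: they are no part of the job. Of the things that look like the collar, the largest one is meant.

How it is judged:
By the outcome, as a careful person would: the job done as asked, in the order asked, and still so for the second after the job is handed in, with the robot touching nothing.
It also fails if it takes over 51 s, if anything falls off the work surface, if the arm or the gripper's body presses on something with over 40 N, if the wrist force passes 120 N, or if a joint passes its speed limit or range.

## Working session

There is one attempt and no reset: what is moved stays moved. The work goes in short steps, Python scripts to look and compute and a tool call to move; the robot and the scene stay as the last step left them, time stands still between calls to the robot, and variables do not carry over. Pictures are saved under pics/ and viewed, at most 10 in all, crops included, and the job is handed in when it is done.

Besides the shell and the picture viewer there is one more tool, called after ">>>" as name(argument=value, ...) on one line, values as JSON. move_arm: Moves the arm, as the interface text tells. Its arguments: {"type":"object","properties":{"motion":{"type":"array"},"squeeze":{"type":"number"}},"required":["motion"]}

```bash
mkdir -p pics; cat > h.py <<'E'
import numpy as np, cv2
from cell import observe, optics, ticket, ctrl
def snap(n,f):
    im=optics.snapshot(n); cv2.imwrite('pics/'+f,im); return im
def ray(n,uv):
    c=optics.calibration(n); d=np.linalg.solve(np.array(c['mtx']),[uv[0],uv[1],1.]); return np.array(c['xyz']),np.array(c['orientation'])@d
def onz(n,uv,z):
    o,d=ray(n,uv); return o+d*(z-o[2])/d[2]
def tri(a,b):
    (o1,d1),(o2,d2)=ray('top',a),ray('side',b)
    s=np.linalg.lstsq(np.c_[d1,-d2],o2-o1,rcond=None)[0]
    p,q=o1+s[0]*d1,o2+s[1]*d2; return (p+q)/2,np.linalg.norm(p-q)
def proj(n,P):
    c=optics.calibration(n); p=np.array(c['mtx'])@np.array(c['orientation']).T@(np.array(P)-np.array(c['xyz'])); return p[:2]/p[2]
E
python3 - <<'E'
from h import *
snap('top','t0.png');snap('side','s0.png')
for n in('top','side'):print(optics.calibration(n))
s=observe();print(s,ctrl.grasp_offset)
E
```

```text
{'mtx': array([[571.29910625,   0.        , 316.51561549],
       [  0.        , 571.29910625, 228.89405927],
       [  0.        ,   0.        ,   1.        ]]), 'xyz': array([ 0.34955285, -0.02952244,  0.96219987]), 'orientation': array([[-5.64488080e-03, -9.84265511e-01,  1.76605606e-01],
       [-9.99982082e-01,  5.90803750e-03,  9.64283649e-04],
       [-1.99250368e-03, -1.76596998e-01, -9.84281225e-01]])}
{'mtx': array([[602.36892626,   0.        , 325.53900707],
       [  0.        , 602.36892626, 236.91937787],
       [  0.        ,   0.        ,   1.        ]]), 'xyz': array([ 0.35271383, -0.69011203,  0.68304005]), 'orientation': array([[ 0.97458852, -0.16528396,  0.15119001],
       [-0.2231656 , -0.65813208,  0.71906835],
       [-0.01934747, -0.73453617, -0.67829366]])}
{'clock': 0.1, 'joint_pos': array([ 1.09927296e+00,  3.08921829e-01,  1.63507350e+00, -2.65590636e-06,
        1.19971292e+00, -6.97130096e-02]), 'joint_vel': array([-9.12805237e-05, -2.52639638e-04, -2.44592669e-03, -4.66597201e-04,
       -1.02552051e-04, -2.02164999e-04]), 'joint_torque': array([-6.18005251e-04, -4.16411626e+01, -2.77642483e+01, -4.12376403e-05,
        4.03414844e-03, -1.29579897e-05]), 'tcp_pos': array([0.24411693, 0.57453151, 0.23015271]), 'orientation': array([[-9.20354807e-01,  3.91083252e-01, -9.58790143e-04],
       [ 3.91084400e-01,  9.20352886e-01, -1.88585793e-03],
       [ 1.44897823e-04, -2.11062628e-03, -9.99997762e-01]]), 'contact_force': array([-0.53558129, -0.17781258,  0.03299032]), 'torque': array([ 0.03302184,  0.04013866, -0.00648252]), 'finger_force': 0.0, 'grip_width': 1.0020111453075888} 0.0187
```

View pics/t0.png

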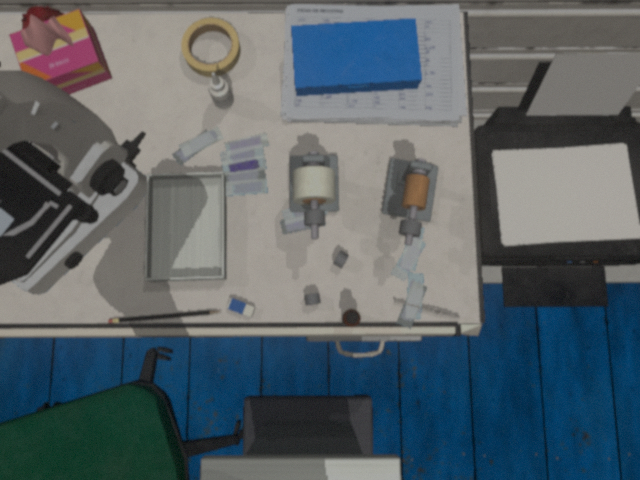

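View pics/s0.png

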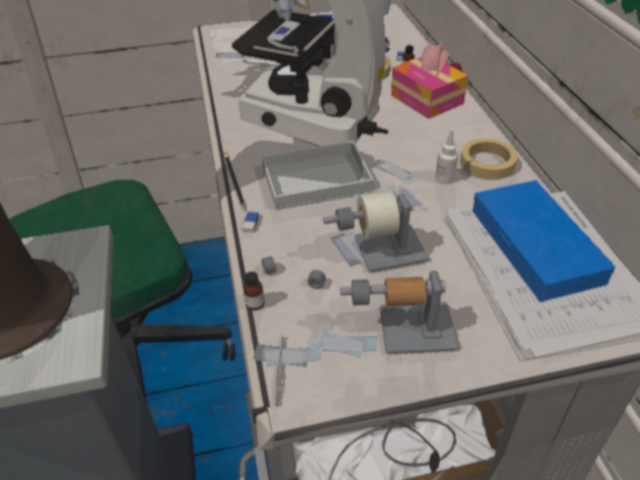

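The top view shows the core at (416,190), the collar next to it at (411,228) and the bar tip at (408,242). In the side view they are at (405,291), (361,291) and (343,290). The tray is at (187,226) in the top view.
Things that could be taken for the collar, in top-view pixels:
- The ring on the core's bar at (411,228). This is my choice.
- The ring on the full roll's bar at (315,215).
- Loose small rings at (341,257) and (311,297).

A close crop will check the choice.

```bash
python3 - <<'E'
from h import *
t=cv2.imread('pics/t0.png');s=cv2.imread('pics/s0.png')
a=cv2.resize(t[150:270,370:450],None,fx=5,fy=5,interpolation=2)
b=cv2.resize(s[250:370,330:470],None,fx=2.85,fy=5,interpolation=2)
cv2.imwrite('pics/crop.png',np.hstack([a,b])[:600,:800])
for n,im,box in(('top',t,(370,150,450,270)),('side',s,(330,250,470,370))):
    h=cv2.cvtColor(im,cv2.COLOR_BGR2HSV);m=cv2.inRange(h,(5,100,50),(20,255,255))
    k=np.zeros_like(m);k[box[1]:box[3],box[0]:box[2]]=m[box[1]:box[3],box[0]:box[2]]
    c=max(cv2.findContours(k,0,1)[0],key=cv2.contourArea);print(n,cv2.minAreaRect(c),cv2.boundingRect(c))
for n,T,S in(('core',(416,190),(405,291)),('collar',(411,228),(361,291)),('tip',(408.5,242),(342,290.5)),('post',(419,163),(434,280))):
    print(n,tri(T,S))
print('trayrim',[onz('top',p,.03).round(3) for p in((148,177),(226,173),(225,278),(146,280))])
E
```

```text
top ((415.729736328125, 190.6216278076172), (21.371868133544922, 32.22220230102539), 9.462321281433105) (403, 174, 26, 34)
side ((405.0, 291.0), (26.0, 38.0), 90.0) (386, 278, 39, 27)
core (array([ 0.56639222, -0.18566697,  0.08583698]), np.float64(0.0034773028817143576))
collar (array([ 0.50676284, -0.17527329,  0.0897602 ]), np.float64(0.0002810019693825256))
tip (array([ 0.48331619, -0.17019365,  0.09192865]), np.float64(0.002018622960032948))
post (array([ 0.60503903, -0.18901208,  0.10109365]), np.float64(0.00521095036772693))
trayrim [array([0.607, 0.255, 0.03 ]), array([0.614, 0.124, 0.03 ]), array([0.436, 0.121, 0.03 ]), array([0.434, 0.25 , 0.03 ])]
```

View pics/crop.png

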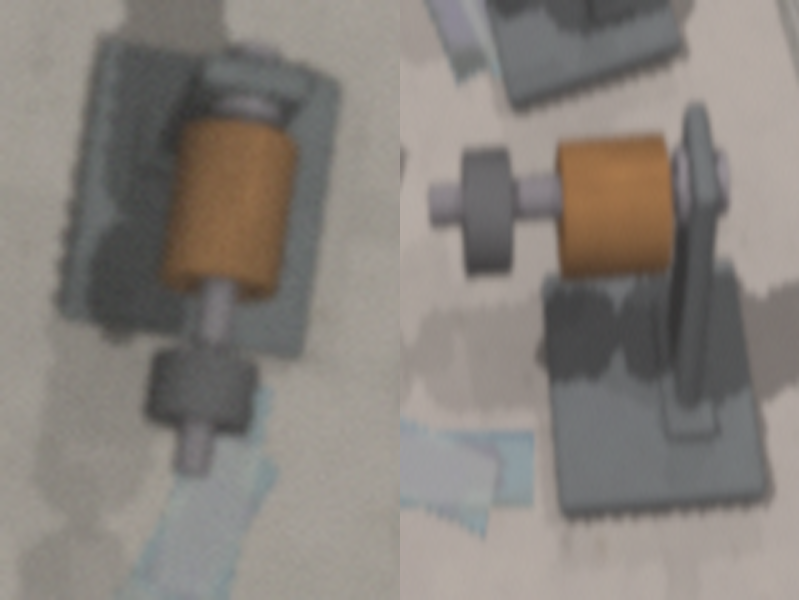

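The crop confirms the choice: a single dark grey collar about 34 mm across on the bar in front of the brown core, with bar visible between them and a free stub at the tip. I'll fit the bar line next and write a helper that gives tool-frame moves.

```bash
cat >> h.py <<'E'
from scipy.spatial.transform import Rotation as R
def go(p,yaw,start=None):
    "slide(cm)/rotvec to TCP p with tool down and tool y at yaw (deg); start=(pos,R)"
    s=observe(); P,O=start or (s['tcp_pos'],s['orientation'])
    a=np.radians(yaw);y=np.array([np.cos(a),np.sin(a),0]);z=np.array([0,0,-1.]);T=np.c_[np.cross(y,z),y,z]
    d=O.T@(np.array(p)-P)*100; r=R.from_matrix(O.T@T).as_rotvec()
    print('slide',d.round(2).tolist(),'rot',r.round(3).tolist(),'rows',np.ceil(max(np.linalg.norm(d)/4.17,np.degrees(np.linalg.norm(r))/7.16)));return np.array(p),T
E
python3 - <<'E'
from h import *
tip=onz('top',(408.6,244),.09);col=onz('top',(410,228.4),.086);core=onz('top',(416,190.8),.084)
print(tip,col,core)
for a,b in((tip,core),(col,core)):
    d=b-a;print(np.degrees(np.arctan2(d[1],d[0])),np.hypot(*d[:2]))
print('side on bar: tip',tri((408.6,244),(341.5,291)),'col',tri((410,228.4),(361,292)))
st=go([.28,.2,.23],79);go([.47,-.16,.2],79,st)
E
```

```text
[ 0.48151101 -0.1706414   0.09      ] [ 0.50667364 -0.17430693  0.086     ] [ 0.56733349 -0.18619938  0.084     ]
-10.275048921386103 0.08722125807656848
-11.09223468532433 0.06181462125973995
side on bar: tip (array([ 0.48143964, -0.17044103,  0.09130707]), np.float64(0.0002504215956755182)) col (array([ 0.5069133 , -0.17424757,  0.08657857]), np.float64(0.0006780450547083807))
slide [-17.95, -33.07, 0.08] rot [-0.002, -0.0, -0.21] rows 10.0
slide [-25.52, -31.71, 3.0] rot [0.0, 0.0, 0.0] rows 10.0
```

>>> move_arm(motion=[{"slide":[-3.6,-6.6,0],"rotation":[0,0,-0.05],"hand":8.5},{"slide":[-3.6,-6.6,0],"rotation":[0,0,-0.05],"hand":8.5},{"slide":[-7.2,-13.2,0],"rotation":[0,0,-0.1],"hand":8.5},{"slide":[-7.2,-13.2,0],"rotation":[0,0,-0.1],"hand":8.5},{"slide":[-10.8,-19.8,0],"rotation":[0,0,-0.15],"hand":8.5},{"slide":[-10.8,-19.8,0],"rotation":[0,0,-0.15],"hand":8.5},{"slide":[-14.4,-26.5,0.1],"rotation":[0,0,-0.21],"hand":8.5},{"slide":[-14.4,-26.5,0.1],"rotation":[0,0,-0.21],"hand":8.5}])

```text
clock: 0.77
tcp_pos: [0.2726, 0.2725, 0.2296]
orientation: [[-0.982, 0.188, -0.001], [0.188, 0.982, -0.001], [0.0, -0.002, -1.0]]
contact_force: [0.2, -0.1, 0.4]
grip_width: 0.994
finger_force: 0.0
```

```bash
python3 - <<'E'
from h import *
s=observe();print(s['clock'],s['tcp_pos'],s['joint_pos'].round(2))
st=go([.33,.05,.22],79.5);st=go([.49,-.1715,.2],79.5,st)
E
```

```text
0.7667 [0.27256539 0.27253878 0.22961543] [ 0.67 -0.18  2.16 -0.    1.17 -0.71]
slide [-9.83, -20.78, 0.99] rot [-0.002, -0.0, -0.006] rows 6.0
slide [-19.77, -18.86, 2.0] rot [0.0, 0.0, 0.0] rows 7.0
```

>>> move_arm(motion=[{"slide":[-4.9,-10.4,0.5],"rotation":[0,0,-0.006],"hand":8.5},{"slide":[-4.9,-10.4,0.5],"rotation":[0,0,-0.006],"hand":8.5},{"slide":[-4.9,-10.4,0.5],"rotation":[0,0,-0.006],"hand":8.5},{"slide":[-9.8,-20.8,1.0],"rotation":[0,0,-0.006],"hand":8.5},{"slide":[-9.8,-20.8,1.0],"rotation":[0,0,-0.006],"hand":8.5},{"slide":[-9.8,-20.8,1.0],"rotation":[0,0,-0.006],"hand":8.5},{"slide":[-12.6,-23.6,1.3],"rotation":[0,0,-0.006],"hand":8.5},{"slide":[-12.6,-23.6,1.3],"rotation":[0,0,-0.006],"hand":8.5}])

```text
clock: 1.43
tcp_pos: [0.3547, 0.014, 0.2176]
orientation: [[-0.981, 0.192, 0.003], [0.192, 0.981, -0.003], [-0.004, -0.003, -1.0]]
contact_force: [0.4, 0.9, -0.2]
grip_width: 0.994
finger_force: 0.0
```

```bash
python3 - <<'E'
from h import *
s=observe();print(s['clock'],s['tcp_pos'],s['joint_pos'].round(2))
go([.504,-.174,.17],79.5)
E
```

```text
1.4333 [0.35469475 0.01404372 0.21757892] [-0.08 -0.24  2.23 -0.    1.15 -1.46]
slide [-18.25, -15.57, 4.87] rot [-0.003, 0.004, -0.01] rows 6.0
```

>>> move_arm(motion=[{"slide":[-18.2,-15.5,4.8],"rotation":[-0.003,0.004,-0.01],"hand":8.5},{"slide":[-18.2,-15.5,4.8],"rotation":[-0.003,0.004,-0.01],"hand":8.5},{"slide":[-18.2,-15.5,4.8],"rotation":[-0.003,0.004,-0.01],"hand":8.5},{"slide":[-18.2,-15.5,4.8],"rotation":[-0.003,0.004,-0.01],"hand":8.5},{"slide":[-18.2,-15.5,4.8],"rotation":[-0.003,0.004,-0.01],"hand":8.5},{"slide":[-18.2,-15.5,4.8],"rotation":[-0.003,0.004,-0.01],"hand":8.5},{"slide":[-18.2,-15.5,4.8],"rotation":[-0.003,0.004,-0.01],"hand":8.5},{"slide":[-18.2,-15.5,4.8],"rotation":[-0.003,0.004,-0.01],"hand":8.5}])

```text
clock: 2.1
tcp_pos: [0.5023, -0.1672, 0.1678]
orientation: [[-0.984, 0.177, -0.006], [0.177, 0.984, 0.005], [0.007, 0.004, -1.0]]
contact_force: [-0.6, 0.7, 0.2]
grip_width: 0.993
finger_force: 0.0
```

```bash
python3 - <<'E'
from h import *
s=observe();print(s['clock'],s['tcp_pos'],s['joint_vel'].round(2))
go([.505,-.1748,.072],79.5)
E
```

```text
2.1 [ 0.50229396 -0.16722799  0.16780701] [ 0.03 -0.05  0.05  0.01  0.02  0.  ]
slide [-0.47, -0.73, 9.57] rot [0.004, -0.007, 0.005] rows 3.0
```

>>> move_arm(motion=[{"slide":[-0.5,-0.7,3.0],"rotation":[0.004,-0.007,0.005],"hand":7.5},{"slide":[-0.5,-0.7,6.0],"rotation":[0.004,-0.007,0.005],"hand":6.5},{"slide":[-0.5,-0.7,8.0],"rotation":[0.004,-0.007,0.005],"hand":6.0},{"slide":[-0.5,-0.7,9.6],"rotation":[0.004,-0.007,0.005],"hand":6.0},{"slide":[-0.5,-0.7,9.6],"rotation":[0.004,-0.007,0.005],"hand":6.0},{"slide":[-0.5,-0.7,9.6],"rotation":[0.004,-0.007,0.005],"hand":6.0}])

```text
clock: 2.6
tcp_pos: [0.5042, -0.1723, 0.0727]
orientation: [[-0.984, 0.179, 0.0], [0.179, 0.984, -0.0], [-0.0, -0.0, -1.0]]
contact_force: [0.7, 0.1, 0.7]
grip_width: 0.703
finger_force: 0.0
```

```bash
python3 - <<'E'
from h import *
s=observe();print(s['clock'],s['tcp_pos'],s['contact_force'])
go([.5047,-.1748,.072],79.5)
im=snap('side','s1.png');t=snap('top','t1.png')
a=cv2.resize(t[150:270,370:450],None,fx=5,fy=5)[:,:400];b=cv2.resize(im[220:370,320:420],(400,600))
cv2.imwrite('pics/c1.png',np.hstack([a,b]))
E
```

```text
2.6 [ 0.50416284 -0.17234811  0.07274159] [0.70113381 0.06805396 0.68766106]
slide [-0.1, -0.23, 0.07] rot [-0.0, 0.0, 0.004] rows 1.0
```

View pics/c1.png

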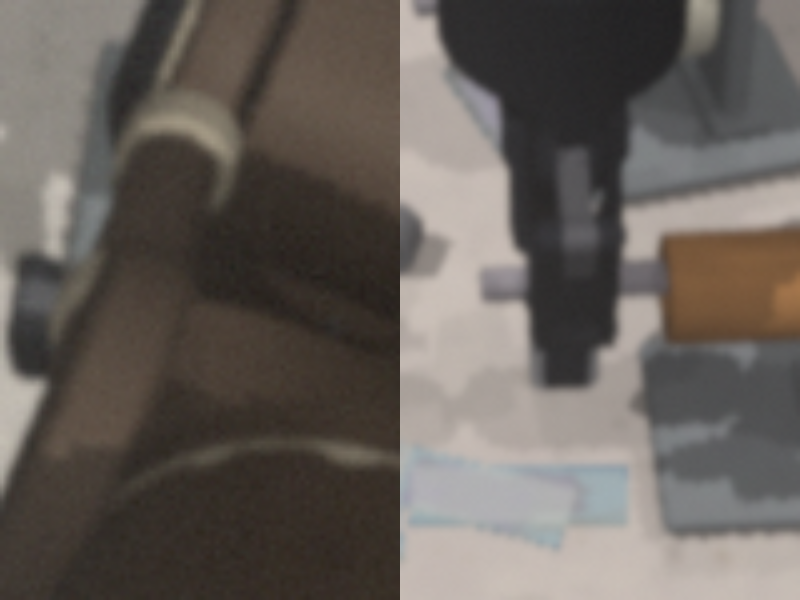

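The side crop shows the fingers straddling the collar at crop position (570,280). They are clear of the core, and the bar tip shows on the left. The arm hides everything in the top crop. I'll correct 2 mm sideways and close.

>>> move_arm(motion=[{"slide":[-0.1,-0.2,0],"rotation":[0,0,0.004],"hand":6.0},{"slide":[-0.1,-0.2,0],"rotation":[0,0,0.004],"hand":4.0},{"slide":[-0.1,-0.2,0],"rotation":[0,0,0.004],"hand":3.0},{"slide":[-0.1,-0.2,0],"rotation":[0,0,0.004],"hand":2.8},{"slide":[-0.1,-0.2,0],"rotation":[0,0,0.004],"hand":2.8},{"slide":[-0.1,-0.2,0],"rotation":[0,0,0.004],"hand":2.8},{"slide":[-0.1,-0.2,0],"rotation":[0,0,0.004],"hand":2.8}], squeeze=25)

```text
clock: 3.28
tcp_pos: [0.5071, -0.1762, 0.0742]
orientation: [[-0.983, 0.184, 0.004], [0.184, 0.983, -0.001], [-0.004, -0.001, -1.0]]
contact_force: [0.3, 1.9, 5.2]
grip_width: 0.38
finger_force: 26.0
```

>>> move_arm(motion=[{"slide":[0,0,-0.3],"rotation":[0,0,0],"hand":2.8},{"slide":[0.5,0,-0.3],"rotation":[0,0,0],"hand":2.8},{"slide":[1.3,0,-0.3],"rotation":[0,0,0],"hand":2.8},{"slide":[2.2,0,-0.3],"rotation":[0,0,0],"hand":2.8},{"slide":[3.2,0,-0.3],"rotation":[0,0,0],"hand":2.8},{"slide":[4.4,0,-0.3],"rotation":[0,0,0],"hand":2.8},{"slide":[5.6,0,-0.3],"rotation":[0,0,0],"hand":2.8},{"slide":[6.5,0,-0.3],"rotation":[0,0,0],"hand":2.8}])

```text
clock: 3.95
tcp_pos: [0.4398, -0.1635, 0.0754]
orientation: [[-0.983, 0.184, 0.001], [0.184, 0.983, -0.001], [-0.001, -0.001, -1.0]]
contact_force: [0.7, 0.3, -0.8]
grip_width: 0.38
finger_force: 25.6
```

```bash
python3 - <<'E'
from h import *
s=observe();print(s['clock'],s['tcp_pos'],s['contact_force'],s['grip_width'],s['joint_vel'].round(2))
im=snap('side','s2.png');cv2.imwrite('pics/c2.png',cv2.resize(im[200:350,280:480],(800,600)))
st=go([.42,-.1,.165],84);st=go([.5,.19,.165],91,st);go([.57,.19,.13],91,st)
E
```

```text
3.95 [ 0.43980247 -0.16350652  0.07543879] [ 0.73001527  0.26179808 -0.81962407] 0.38004121382902517 [-0.06 -0.18  0.22  0.   -0.07 -0.06]
slide [2.95, 5.85, -8.99] rot [0.0, -0.002, -0.08] rows 3.0
slide [-4.92, 29.68, 0.0] rot [0.0, 0.0, -0.122] rows 8.0
slide [-7.0, -0.12, 3.5] rot [0.0, 0.0, 0.0] rows 2.0
```

View pics/c2.png

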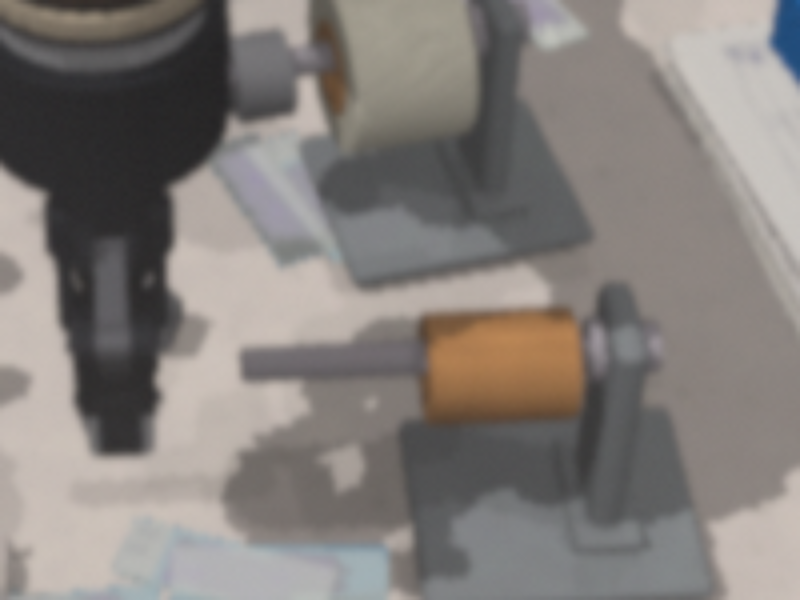

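The collar is held between the fingers at (115,330) in the crop. The bar is clear and the core is still on it at (505,365). Next I carry the collar to the tray.

>>> move_arm(motion=[{"slide":[0.5,0,-3],"rotation":[0,0,0],"hand":2.8},{"slide":[1,1,-6],"rotation":[0,0,-0.03],"hand":2.8},{"slide":[2,3,-8.5],"rotation":[0,0,-0.06],"hand":2.8},{"slide":[3,5.8,-9],"rotation":[0,0,-0.08],"hand":2.8},{"slide":[3,9,-9],"rotation":[0,0,-0.1],"hand":2.8},{"slide":[3,12,-9],"rotation":[0,0,-0.12],"hand":2.8},{"slide":[3,15,-9],"rotation":[0,0,-0.14],"hand":2.8},{"slide":[3,18,-9],"rotation":[0,0,-0.16],"hand":2.8}])

```text
clock: 4.67
tcp_pos: [0.4456, 0.0196, 0.166]
orientation: [[-1.0, 0.024, 0.004], [0.024, 1.0, -0.002], [-0.004, -0.002, -1.0]]
contact_force: [0.4, -0.4, -0.8]
grip_width: 0.384
finger_force: 25.5
```

```bash
python3 - <<'E'
from h import *
s=observe();print(s['clock'],s['tcp_pos'],s['grip_width'])
go([.57,.19,.14],91)
E
```

```text
4.6667 [0.44557227 0.01961331 0.16602549] 0.3844795221639734
slide [-12.02, 17.34, 2.62] rot [-0.002, 0.004, -0.042] rows 6.0
```

```bash
python3 - <<'E'
from h import *
print(tri((141,138),(386,128)),tri((112,178),(336,103)),onz('top',(141,185),.1),onz('top',(105,215),.1))
E
```

```text
(array([0.67643984, 0.266834  , 0.04009297]), np.float64(0.0070093494767088805)) (array([0.58692769, 0.291176  , 0.0962224 ]), np.float64(0.0017578104403211904)) [0.57526838 0.24397697 0.1       ] [0.52796529 0.29717641 0.1       ]
```

>>> move_arm(motion=[{"slide":[-2,3,0],"rotation":[0,0,-0.01],"hand":2.8},{"slide":[-4,6,0],"rotation":[0,0,-0.02],"hand":2.8},{"slide":[-6,9,0],"rotation":[0,0,-0.03],"hand":2.8},{"slide":[-8,11.5,0.8],"rotation":[0,0,-0.04],"hand":2.8},{"slide":[-10,13.5,2],"rotation":[0,0,-0.04],"hand":2.8},{"slide":[-11.5,15.5,4],"rotation":[0,0,-0.04],"hand":2.8},{"slide":[-11.5,15.5,7],"rotation":[0,0,-0.04],"hand":2.8},{"slide":[-11.5,15.5,9],"rotation":[0,0,-0.04],"hand":2.8}])

```text
clock: 5.33
tcp_pos: [0.5649, 0.1715, 0.0739]
orientation: [[-1.0, -0.017, 0.002], [-0.017, 1.0, -0.002], [-0.002, -0.002, -1.0]]
contact_force: [-0.5, -0.2, -0.7]
grip_width: 0.381
finger_force: 25.6
```

```bash
python3 - <<'E'
from h import *
s=observe();print(s['clock'],s['tcp_pos'],s['grip_width'])
go([.565,.173,.008],91)
im=snap('side','s3.png');cv2.imwrite('pics/c3.png',cv2.resize(im[90:240,230:430],(800,600)))
E
```

```text
5.3333 [0.56488829 0.17148116 0.0739435 ] 0.3807417151797112
slide [0.0, 0.16, 6.59] rot [-0.002, 0.002, -0.0] rows 2.0
```

View pics/c3.png

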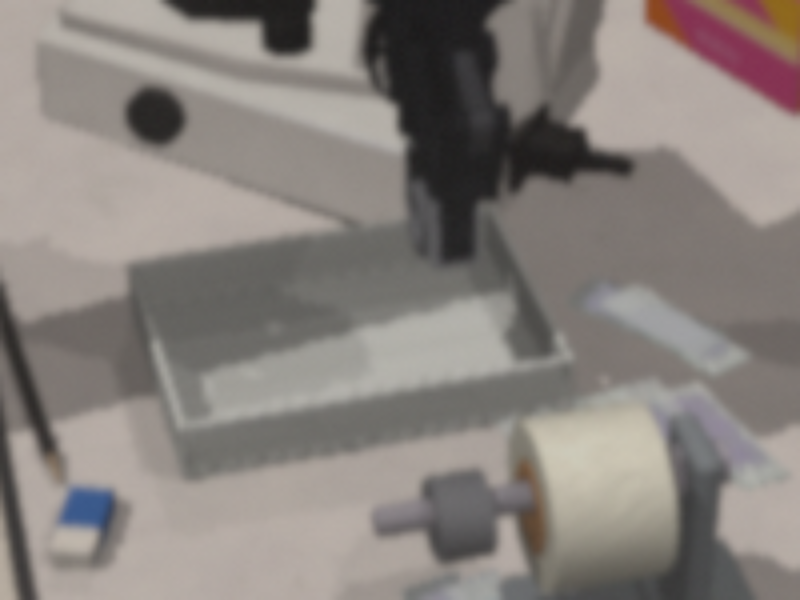

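The gripper hangs over the tray's inside, with the fingertips at crop (445,245), clear of the microscope. I'll lower in small steps.

>>> move_arm(motion=[{"slide":[0,0.1,2.5],"rotation":[0,0,0],"hand":2.8},{"slide":[0,0.1,4.5],"rotation":[0,0,0],"hand":2.8},{"slide":[0,0.1,5.5],"rotation":[0,0,0],"hand":2.8},{"slide":[0,0.1,6.0],"rotation":[0,0,0],"hand":2.8},{"slide":[0,0.1,6.2],"rotation":[0,0,0],"hand":2.8},{"slide":[0,0.1,6.2],"rotation":[0,0,0],"hand":2.8},{"slide":[0,0.1,6.2],"rotation":[0,0,0],"hand":2.8}])

```text
clock: 5.97
tcp_pos: [0.5661, 0.1714, 0.0152]
orientation: [[-1.0, -0.015, 0.005], [-0.015, 1.0, -0.001], [-0.005, -0.001, -1.0]]
contact_force: [1.0, -0.3, 0.2]
grip_width: 0.377
finger_force: 25.5
```

>>> move_arm(motion=[{"slide":[0,0,0.2],"rotation":[0,0,0],"hand":2.8},{"slide":[0,0,0.4],"rotation":[0,0,0],"hand":2.8},{"slide":[0,0,0.4],"rotation":[0,0,0],"hand":2.8}])

```text
clock: 6.22
tcp_pos: [0.5651, 0.1712, 0.0102]
orientation: [[-1.0, -0.015, 0.003], [-0.015, 1.0, -0.001], [-0.003, -0.001, -1.0]]
contact_force: [0.5, -0.2, -0.0]
grip_width: 0.381
finger_force: 25.5
```

>>> move_arm(motion=[{"slide":[0,0,0.1],"rotation":[0,0,0],"hand":2.8},{"slide":[0,0,0.2],"rotation":[0,0,0],"hand":2.8},{"slide":[0,0,0.2],"rotation":[0,0,0],"hand":2.8},{"slide":[0,0,0.2],"rotation":[0,0,0],"hand":2.8}])

```text
clock: 6.55
tcp_pos: [0.5652, 0.1713, 0.0083]
orientation: [[-1.0, -0.015, 0.003], [-0.015, 1.0, -0.001], [-0.003, -0.001, -1.0]]
contact_force: [-0.7, -0.1, 2.7]
grip_width: 0.38
finger_force: 25.8
```

Light floor contact (2.7 N), so I release and rise.

>>> move_arm(motion=[{"slide":[0,0,0],"rotation":[0,0,0],"hand":3.6},{"slide":[0,0,0],"rotation":[0,0,0],"hand":4.0},{"slide":[0,0,0],"rotation":[0,0,0],"hand":4.5},{"slide":[0,0,0],"rotation":[0,0,0],"hand":4.5},{"slide":[0,0,-1.5],"rotation":[0,0,0],"hand":4.5},{"slide":[0,0,-4],"rotation":[0,0,0],"hand":4.5},{"slide":[0,0,-8],"rotation":[0,0,0],"hand":4.5},{"slide":[0,0,-12],"rotation":[0,0,0],"hand":4.5}])

```text
clock: 7.22
tcp_pos: [0.5628, 0.171, 0.1273]
orientation: [[-1.0, -0.015, -0.002], [-0.015, 1.0, -0.003], [0.002, -0.002, -1.0]]
contact_force: [1.5, -0.3, 0.0]
grip_width: 0.524
finger_force: 0.0
```

```bash
python3 - <<'E'
from h import *
s=observe();print(s['clock'],s['tcp_pos'],s['grip_width'])
t=cv2.imread('pics/s2.png');h=cv2.cvtColor(t,cv2.COLOR_BGR2HSV)
m=cv2.inRange(h,(5,100,50),(20,255,255))[255:330,360:450];x,y,w,hh=cv2.boundingRect(m);print('core side bbox',x+360,y+255,w,hh)
st=go([.44,.05,.165],85);go([.5,-.172,.16],79.5,st)
E
```

```text
7.2167 [0.56281347 0.17096106 0.12726221] 0.5235626552463686
core side bbox 386 278 40 27
slide [12.47, -11.92, -3.72] rot [-0.003, -0.001, 0.102] rows 5.0
slide [-7.91, -21.59, 0.5] rot [0.0, 0.0, 0.096] rows 6.0
```

>>> move_arm(motion=[{"slide":[2,-1,-2],"rotation":[0,0,0.02],"hand":5},{"slide":[5,-3.5,-3.7],"rotation":[0,0,0.04],"hand":6},{"slide":[8,-6,-3.7],"rotation":[0,0,0.06],"hand":6},{"slide":[10,-9,-3.7],"rotation":[0,0,0.08],"hand":6},{"slide":[12.4,-12,-3.7],"rotation":[0,0,0.1],"hand":6},{"slide":[12.4,-16,-3.7],"rotation":[0,0,0.12],"hand":6},{"slide":[12.4,-20,-3.7],"rotation":[0,0,0.14],"hand":6},{"slide":[12.4,-24,-3.7],"rotation":[0,0,0.16],"hand":6}])

```text
clock: 7.88
tcp_pos: [0.4435, -0.0718, 0.1652]
orientation: [[-0.99, 0.144, 0.004], [0.144, 0.99, -0.002], [-0.004, -0.001, -1.0]]
contact_force: [0.8, -0.1, 0.0]
grip_width: 0.705
finger_force: 0.0
```

```bash
python3 - <<'E'
from h import *
s=observe();print(s['clock'],s['tcp_pos'],s['grip_width'])
im=snap('side','s4.png');cv2.imwrite('pics/c4.png',cv2.resize(im[100:340,200:520],(800,600)))
print(proj('side',(.565,.171,.021)))
go([.545,-.182,.16],79.5)
E
```

```text
7.8833 [ 0.44347106 -0.07176334  0.16520764] 0.705138720270958
[340.60977829 173.67957658]
slide [-11.46, -8.7, 0.71] rot [-0.007, 0.007, 0.034] rows 4.0
```

View pics/c4.png

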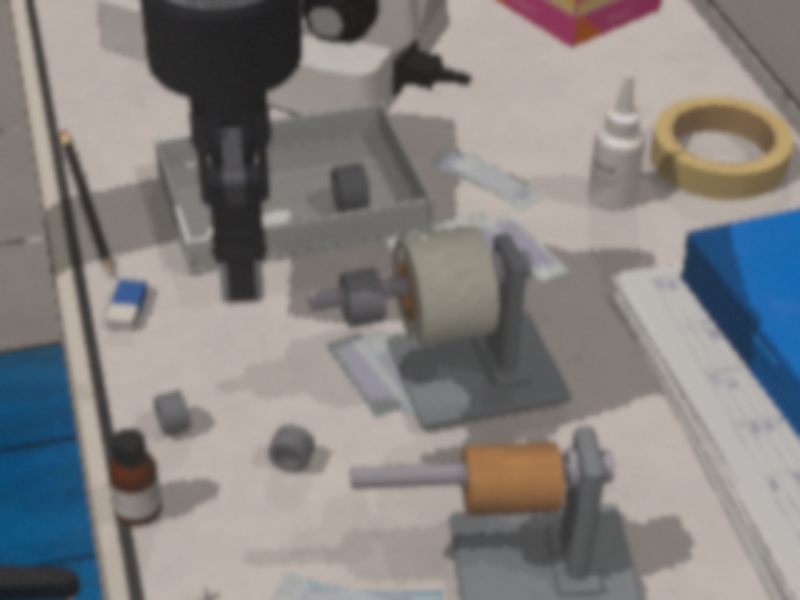

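The collar lies in the tray at crop (350,187), which is pixel (340,175) and matches where it was released. The core is still on the bar at crop (513,477). I fetch the core next.

>>> move_arm(motion=[{"slide":[-2.5,-3,0],"rotation":[-0.002,0.002,0.01],"hand":6.5},{"slide":[-5,-6,0.2],"rotation":[-0.004,0.004,0.02],"hand":6.5},{"slide":[-8.5,-8,0.4],"rotation":[-0.007,0.007,0.034],"hand":6.5},{"slide":[-11.5,-8.7,0.7],"rotation":[-0.007,0.007,0.034],"hand":6.5},{"slide":[-13,-8.9,0.7],"rotation":[-0.007,0.007,0.034],"hand":6.5},{"slide":[-13,-8.9,0.7],"rotation":[-0.007,0.007,0.034],"hand":6.5},{"slide":[-13,-8.9,0.7],"rotation":[-0.007,0.007,0.034],"hand":6.5}])

```text
clock: 8.52
tcp_pos: [0.5599, -0.1771, 0.1577]
orientation: [[-0.984, 0.178, -0.004], [0.178, 0.984, 0.007], [0.006, 0.006, -1.0]]
contact_force: [0.1, 0.1, -0.4]
grip_width: 0.764
finger_force: 0.0
```

```bash
python3 - <<'E'
from h import *
s=observe();print(s['clock'],s['tcp_pos'],s['grip_width'])
go([.5655,-.1862,.07],79.5)
E
```

```text
8.5167 [ 0.55989004 -0.17712885  0.15773859] 0.764126083042284
slide [-0.76, -0.85, 8.76] rot [0.006, -0.006, 0.004] rows 3.0
```

>>> move_arm(motion=[{"slide":[-0.6,-0.6,0],"rotation":[0,0,0.004],"hand":6.5},{"slide":[-0.6,-0.6,3],"rotation":[0,0,0.004],"hand":6.5},{"slide":[-0.6,-0.6,6],"rotation":[0,0,0.004],"hand":6.5},{"slide":[-0.6,-0.6,8],"rotation":[0,0,0.004],"hand":6.0},{"slide":[-0.6,-0.6,8.7],"rotation":[0,0,0.004],"hand":6.0},{"slide":[-0.6,-0.6,8.7],"rotation":[0,0,0.004],"hand":6.0},{"slide":[-0.6,-0.6,8.7],"rotation":[0,0,0.004],"hand":6.0},{"slide":[-0.6,-0.6,8.7],"rotation":[0,0,0.004],"hand":6.0}])

```text
clock: 9.18
tcp_pos: [0.5659, -0.1841, 0.0732]
orientation: [[-0.983, 0.182, 0.0], [0.182, 0.983, 0.005], [0.001, 0.005, -1.0]]
contact_force: [-0.0, -0.2, 0.0]
grip_width: 0.702
finger_force: 0.0
```

```bash
python3 - <<'E'
from h import *
s=observe();print(s['clock'],s['tcp_pos'],s['contact_force'])
go([.5655,-.1862,.07],79.5)
E
```

```text
9.1833 [ 0.56589255 -0.18412854  0.0732228 ] [-0.01821376 -0.18962736  0.00477597]
slide [0.0, -0.21, 0.32] rot [0.005, -0.001, 0.001] rows 1.0
```

>>> move_arm(motion=[{"slide":[0,-0.1,0.2],"rotation":[0.005,0,0],"hand":5.0},{"slide":[0,-0.1,0.2],"rotation":[0.005,0,0],"hand":4.2},{"slide":[0,-0.1,0.2],"rotation":[0.005,0,0],"hand":3.3},{"slide":[0,-0.1,0.2],"rotation":[0.005,0,0],"hand":3.3},{"slide":[0,-0.1,0.2],"rotation":[0.005,0,0],"hand":3.3},{"slide":[0,-0.1,0.2],"rotation":[0.005,0,0],"hand":3.3},{"slide":[0,-0.1,0.2],"rotation":[0.005,0,0],"hand":3.3}], squeeze=25)

```text
clock: 9.77
tcp_pos: [0.5652, -0.1849, 0.0706]
orientation: [[-0.983, 0.182, -0.002], [0.182, 0.983, 0.001], [0.003, 0.001, -1.0]]
contact_force: [-0.2, -0.4, 5.8]
grip_width: 0.419
finger_force: 26.9
```

>>> move_arm(motion=[{"slide":[0,0,-0.4],"rotation":[0,0,0],"hand":3.3},{"slide":[0.6,0,-0.4],"rotation":[0,0,0],"hand":3.3},{"slide":[1.6,0,-0.4],"rotation":[0,0,0],"hand":3.3},{"slide":[2.8,0,-0.4],"rotation":[0,0,0],"hand":3.3},{"slide":[4.2,0,-0.4],"rotation":[0,0,0],"hand":3.3},{"slide":[5.6,0,-0.4],"rotation":[0,0,0],"hand":3.3},{"slide":[7.0,0,-0.4],"rotation":[0,0,0],"hand":3.3},{"slide":[8.0,0,-0.4],"rotation":[0,0,0],"hand":3.3}])

```text
clock: 10.43
tcp_pos: [0.4827, -0.1691, 0.0728]
orientation: [[-0.983, 0.182, -0.007], [0.182, 0.983, 0.003], [0.007, 0.002, -1.0]]
contact_force: [-0.5, -0.1, -0.7]
grip_width: 0.419
finger_force: 26.2
```

>>> move_arm(motion=[{"slide":[1,0,0],"rotation":[0,0,0],"hand":3.3},{"slide":[2.4,0,0],"rotation":[0,0,0],"hand":3.3},{"slide":[3.8,0,0],"rotation":[0,0,0],"hand":3.3},{"slide":[5.0,0,0],"rotation":[0,0,0],"hand":3.3},{"slide":[5.6,0,0],"rotation":[0,0,0],"hand":3.3},{"slide":[5.6,0,0],"rotation":[0,0,0],"hand":3.3}])

```text
clock: 10.93
tcp_pos: [0.4288, -0.1593, 0.0735]
orientation: [[-0.983, 0.182, -0.006], [0.182, 0.983, 0.002], [0.006, 0.001, -1.0]]
contact_force: [0.1, 0.9, -0.4]
grip_width: 0.421
finger_force: 26.2
```

```bash
python3 - <<'E'
from h import *
s=observe();print(s['clock'],s['tcp_pos'],s['contact_force'],s['grip_width'])
im=snap('side','s5.png');cv2.imwrite('pics/c5.png',cv2.resize(im[150:350,250:480],(690,600)))
st=go([.40,-.1,.165],84);st=go([.43,.1,.165],91,st);go([.485,.173,.08],91,st)
E
```

```text
10.9333 [ 0.42883688 -0.15932168  0.07352037] [ 0.09059273  0.93319804 -0.42711041] 0.421396021477413
slide [4.1, 5.34, -9.09] rot [0.001, -0.004, -0.078] rows 3.0
slide [-0.89, 20.2, 0.0] rot [0.0, 0.0, -0.122] rows 5.0
slide [-5.63, 7.2, 8.5] rot [0.0, 0.0, 0.0] rows 3.0
```

View pics/c5.png

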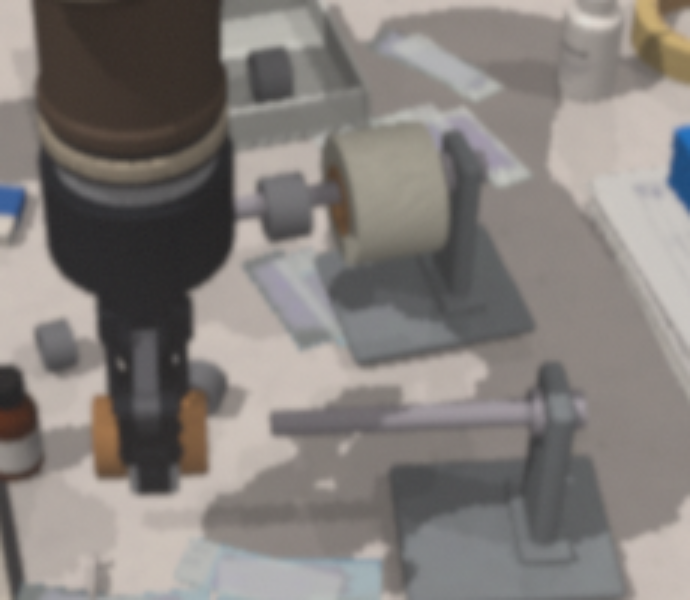

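The core is held level at crop (150,437) and the bar is bare. The collar is still in the tray at crop (270,72). I carry the core over.

>>> move_arm(motion=[{"slide":[0.5,0,-3],"rotation":[0,0,0],"hand":3.3},{"slide":[1.2,1,-6],"rotation":[0,0,-0.03],"hand":3.3},{"slide":[2,3,-8.5],"rotation":[0,0,-0.06],"hand":3.3},{"slide":[2.5,6,-9.2],"rotation":[0,0,-0.08],"hand":3.3},{"slide":[2.5,9,-9.2],"rotation":[0,0,-0.1],"hand":3.3},{"slide":[2.5,12,-9.2],"rotation":[0,0,-0.12],"hand":3.3},{"slide":[2.5,15,-9.2],"rotation":[0,0,-0.14],"hand":3.3},{"slide":[2.5,18,-9.2],"rotation":[0,0,-0.17],"hand":3.3}])

```text
clock: 11.65
tcp_pos: [0.4405, 0.0229, 0.167]
orientation: [[-1.0, 0.012, -0.001], [0.012, 1.0, 0.002], [0.001, 0.002, -1.0]]
contact_force: [0.8, 0.9, -0.1]
grip_width: 0.419
finger_force: 26.3
```

```bash
python3 - <<'E'
from h import *
s=observe();print(s['clock'],s['tcp_pos'],s['grip_width'])
go([.487,.173,.08],91)
E
```

```text
11.65 [0.44054249 0.02290589 0.16695309] 0.41877208161778995
slide [-4.48, 15.05, 8.71] rot [0.002, -0.001, -0.029] rows 5.0
```

>>> move_arm(motion=[{"slide":[-1.5,3.5,0],"rotation":[0,0,-0.01],"hand":3.3},{"slide":[-3,7,0],"rotation":[0,0,-0.02],"hand":3.3},{"slide":[-4,10.5,0.5],"rotation":[0,0,-0.03],"hand":3.3},{"slide":[-4.5,13.5,1.5],"rotation":[0,0,-0.03],"hand":3.3},{"slide":[-4.5,15,3],"rotation":[0,0,-0.03],"hand":3.3},{"slide":[-4.5,15,6],"rotation":[0,0,-0.03],"hand":3.3},{"slide":[-4.5,15,8.7],"rotation":[0,0,-0.03],"hand":3.3},{"slide":[-4.5,15,10.5],"rotation":[0,0,-0.03],"hand":3.3}])

```text
clock: 12.32
tcp_pos: [0.4853, 0.1718, 0.059]
orientation: [[-1.0, -0.019, -0.005], [-0.019, 1.0, 0.001], [0.005, 0.001, -1.0]]
contact_force: [-0.5, -0.3, -0.2]
grip_width: 0.416
finger_force: 26.2
```

>>> move_arm(motion=[{"slide":[0,0,2],"rotation":[0,0,0],"hand":3.3},{"slide":[0,0,3.3],"rotation":[0,0,0],"hand":3.3},{"slide":[0,0,4.0],"rotation":[0,0,0],"hand":3.3},{"slide":[0,0,4.4],"rotation":[0,0,0],"hand":3.3},{"slide":[0,0,4.6],"rotation":[0,0,0],"hand":3.3},{"slide":[0,0,4.6],"rotation":[0,0,0],"hand":3.3}])

```text
clock: 12.82
tcp_pos: [0.4862, 0.1713, 0.0155]
orientation: [[-1.0, -0.017, -0.003], [-0.017, 1.0, 0.002], [0.003, 0.002, -1.0]]
contact_force: [-0.4, 0.0, 0.3]
grip_width: 0.421
finger_force: 26.2
```

>>> move_arm(motion=[{"slide":[0,0,0.2],"rotation":[0,0,0],"hand":3.3},{"slide":[0,0,0.4],"rotation":[0,0,0],"hand":3.3},{"slide":[0,0,0.5],"rotation":[0,0,0],"hand":3.3},{"slide":[0,0,0.5],"rotation":[0,0,0],"hand":3.3}])

```text
clock: 13.15
tcp_pos: [0.4856, 0.1712, 0.0105]
orientation: [[-1.0, -0.017, -0.003], [-0.017, 1.0, 0.002], [0.003, 0.002, -1.0]]
contact_force: [-0.7, 0.3, -0.2]
grip_width: 0.419
finger_force: 26.2
```

>>> move_arm(motion=[{"slide":[0,0,0.1],"rotation":[0,0,0],"hand":3.3},{"slide":[0,0,0.2],"rotation":[0,0,0],"hand":3.3},{"slide":[0,0,0.2],"rotation":[0,0,0],"hand":3.3},{"slide":[0,0,0.2],"rotation":[0,0,0],"hand":3.3}])

```text
clock: 13.48
tcp_pos: [0.4857, 0.1712, 0.0089]
orientation: [[-1.0, -0.017, -0.004], [-0.017, 1.0, 0.002], [0.004, 0.002, -1.0]]
contact_force: [-1.9, -0.4, 5.3]
grip_width: 0.419
finger_force: 26.9
```

Floor contact (5.3 N), so I release, rise and back off.

>>> move_arm(motion=[{"slide":[0,0,0],"rotation":[0,0,0],"hand":3.9},{"slide":[0,0,0],"rotation":[0,0,0],"hand":4.3},{"slide":[0,0,0],"rotation":[0,0,0],"hand":4.8},{"slide":[0,0,0],"rotation":[0,0,0],"hand":4.8},{"slide":[0,0,-1.5],"rotation":[0,0,0],"hand":4.8},{"slide":[0,0,-4],"rotation":[0,0,0],"hand":4.8},{"slide":[0,0,-8],"rotation":[0,0,0],"hand":4.8},{"slide":[0,0,-12],"rotation":[0,0,0],"hand":4.8}])

```text
clock: 14.15
tcp_pos: [0.4841, 0.1705, 0.1279]
orientation: [[-1.0, -0.017, -0.008], [-0.017, 1.0, 0.001], [0.008, 0.001, -1.0]]
contact_force: [0.6, -0.0, 0.4]
grip_width: 0.559
finger_force: 0.0
```

>>> move_arm(motion=[{"slide":[2,-2,-2],"rotation":[0,0,0],"hand":4.8},{"slide":[4,-5,-2],"rotation":[0,0,0],"hand":4.8},{"slide":[6,-8,-2],"rotation":[0,0,0],"hand":4.8},{"slide":[8,-11,-2],"rotation":[0,0,0],"hand":4.8},{"slide":[8,-13,-2],"rotation":[0,0,0],"hand":4.8},{"slide":[8,-13,-2],"rotation":[0,0,0],"hand":4.8},{"slide":[8,-13,-2],"rotation":[0,0,0],"hand":4.8},{"slide":[8,-13,-2],"rotation":[0,0,0],"hand":4.8}])

```text
clock: 14.82
tcp_pos: [0.4088, 0.0399, 0.1485]
orientation: [[-1.0, -0.017, -0.003], [-0.017, 1.0, 0.002], [0.003, 0.002, -1.0]]
contact_force: [-0.3, -0.1, 0.8]
grip_width: 0.558
finger_force: 0.0
```

```bash
python3 - <<'E'
from h import *
s=observe();print(s['clock'],s['tcp_pos'],s['grip_width'])
im=snap('side','s6.png');cv2.imwrite('pics/c6.png',cv2.resize(im[100:340,200:520],(800,600)))
E
```

```text
14.8167 [0.40881675 0.0399065  0.14850025] 0.5584876862812891
```

View pics/c6.png

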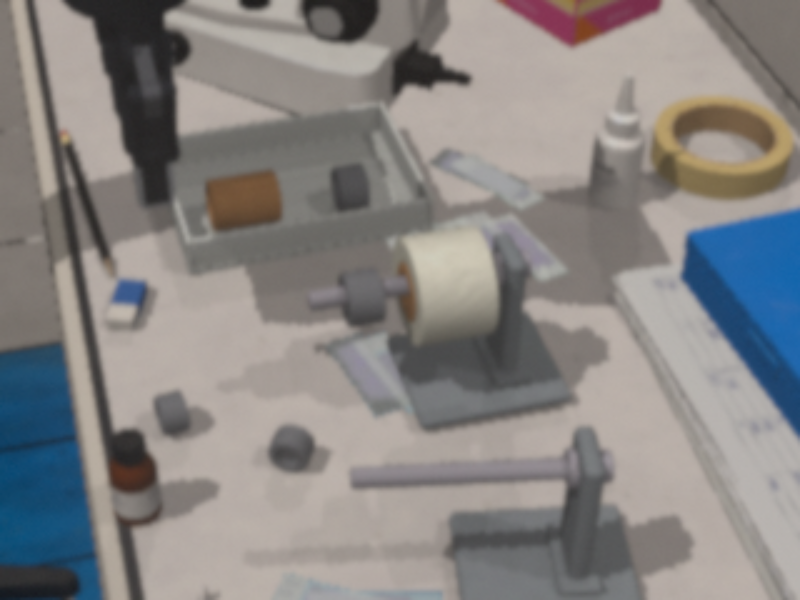

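The core at crop (243,200) and the collar at (350,187) both lie in the tray. The bar is bare, nothing else has moved, and the arm is clear.

```bash
python3 -c "
from cell import ticket;print(ticket.job_done())"
```

```text
the job is handed in; nothing more can be done
None
```

The stop collar and then the bare core were slid off the bar and placed in the tray, in that order; the job was handed in at about 15 s with the arm touching nothing.

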